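# Open the filtration manifold's vacuum valve and back it off

### The job

Open the vacuum valve that feeds the row of steel funnels: take the upright crank handle on its handwheel round counterclockwise, seen from above, turn after turn until the wheel comes up against its stop. Then back it off a quarter turn clockwise so that it cannot seize, and let go. Leave the other valve, the one at the waste bottle, as it is.

Things in the scene. Friction and masses are not known exactly. Their poses are not given: they have to be found in the camera images.
- valve (a joint): turn of the handwheel of the valve in front of the low steel rail with three conical steel funnels (rad). Grows as the valve opens, counterclockwise seen from above. The upright axis is fixed. It starts 1.2 to 2 turns short of its hard stop, met at 13.0. Drags with 2 to 3 N at the handle, either way; stays where it is left.
- valve_handle (a point): point on the axis of that wheel's upright crank handle, 25 mm below its top, 35 mm above the wheel's rim, 142 mm above the bench. The handle is a black plastic cylinder, 22 mm in diameter, 55 mm tall, spinning freely on its pin, so a gripper can hold it without turning while it goes round. It circles at 45 mm radius. Grip it firmly (20 to 40 N).
- valve_axis (a point): point on the upright axis of the same handwheel, at the height of valve_handle; it does not move. The wheel is grey, 106 mm across, 12 mm thick, with three spokes. Within 120 mm of its axis nothing else stands higher than the rim (107 mm); the funnels behind it reach 188 mm, the waste bottle 196 mm above the bench.
- drain_handle (a point): the same point on the like crank handle of the twin valve, which stands in front of the pale waste bottle in its green tray. Not to be moved.

How it is judged:
By the outcome, as a careful person would: the job done as asked, in the order asked, and still so for the second after the job is handed in, with the robot touching nothing.
It also fails if it takes over 64 s, if anything falls off the work surface, if the arm or the gripper's body presses on something with over 40 N, if the wrist force passes 120 N, or if a joint passes its speed limit or range.

### The arm

A 7-joint arm with a two-finger parallel gripper is mounted at the origin on the work surface. World frame = base frame: x ahead of the robot, y to its left, z up, the work surface at z = 0. Lengths are in m, angles in rad, forces in N, time in s.
With the tool pointing down it reaches from about 0.425 to 0.925 m from the base axis. Payload 6.8 kg.
Tool frame: the origin (TCP) lies on the centre line of the jaws, within the pads' length; the fingertips stand 14 mm ahead of it and the grasp point (between the pads) lies 5 mm behind it (r.tips_ahead is the distance from the TCP to the fingertips, in m); z points along the fingers, y is the line along which they close (so a half turn about z gives the same grasp; the last joint's range is limited). The gripper opens to 85 mm and grips with 20 to 120 N. Pads are 22 mm wide; open, the fingers measure 114 mm over their backs; the gripper's body (76 mm by 85 mm) begins 54 mm behind the grasp point. The pads swing forward as they close: fully open they stand 13 mm farther back than shut.
Start: joints at [-1.333, 0.477, 0.022, 1.555, -0.011, 1.109, -0.083], TCP at [0.229, 0.635, 0.245] pointing down, gripper open.
Joint ranges: [-2.96, 2.96], [-0.34, 2.1], [-1.41, 1.46], [0.24, 2.44], [-1.37, 4.51], [0.17, 1.92], [-2.96, 2.96]. Speed limits (rad/s): [2.39, 2.39, 3.14, 3.14, 3.14, 3.14, 3.14].

### API

Orientations are given as a rotation vector (axis times angle).
In Python, from bench import r, eyes gives the robot as it stands.
- The arm moves only by the tool step_arm, never from a script. Its argument "rows" is a list of rows, each a list of 6 numbers: the shift along the world's x, y, z in units of 60 cm (1.0 is 60 cm), then the turn, a rotation vector about the world's x, y, z in units of pi rad (1.0 is pi rad). In form: [[x, y, z, rx, ry, rz], ...]. A call has 1 to 5 rows; each row is the pose to reach, as a shift and turn from the pose commanded when the call began, turning the shorter way round; what a row does not reach only later rows make up. A row lasts 1/12 s, in which the tool goes at most 41.7 mm and 7.16 degrees, less where a joint would pass 70% of its speed; a pose out of reach is approached as far as the arm can. A call with a number of a shift or a turn outside -1 to 1 is refused whole. A call with a gripper value outside its range is refused whole. "jaw" is the closure, from 0 (fully open) to 1 (shut), set as the call begins (left out, the last holds). The fingers move at their own pace and stop on an object; "squeeze" is the grip in N (left out, the last holds). Time passes only in rows, so rows that repeat a pose let the fingers close. It gives the time, the measured TCP pose, the force, the opening and the grip force at its end, in the units of the state.
- r.get_obs(): the state, without advancing time (a new reading comes with each control period).
- eyes.grab_frame(name): name is "scene" or "side" or "wrist"; returns the picture (420x560x3 uint8, red, green, blue); there is no depth.
- eyes.camera_info(name): a dict with "mtx" (3x3 intrinsics, pixels), "k1" (the pictures are not rectified: a ray, as slopes to the right and down, at radius r is drawn at 1 + k1 r^2 times it, then the intrinsics apply), "extrinsics" (4x4, takes a point from camera to world coordinates); the wrist camera has in their place "tool_from_camera" (4x4, takes a point from camera to tool coordinates, whose origin is the TCP and whose axes are the flange's). Camera axes: x right, y down, z forward; pixel columns grow to the right and rows downward; lengths in m; the calibration is good to about 2 mm. A picture is of the moment at which its call begins: read the wrist's pose just before it. camera_info takes no time and is no camera call.
- r.hand_in(): hands the job in; it is judged then, once.
The state is a dict: "clock": time; "joints": joint angles; "qvel": joint speeds; "tau": joint torques, N m; "tcp_pos": TCP position; "orientation": TCP orientation; "contact_force": force on the tool from outside, world axes, zero at the start; "moment": the same for the moment, N m; "grip_width": finger opening in m; "gripper_force": force on a finger pad.
Only numpy, scipy, OpenCV 4.12 (cv2) and the standard library are available. Lean on these libraries where they do the work, as an engineer would, in place of code of your own. Each camera call takes 0.05 s, during which the arm holds its last target. There are 200 camera calls.

## Working session

There is one attempt and no reset: what is moved stays moved. The work goes in short steps, Python scripts to look and compute and a tool call to move; the robot and the scene stay as the last step left them, time stands still between calls to the robot, and variables do not carry over. Pictures are saved under pics/ and viewed, at most 10 in all, crops included, and the job is handed in when it is done.

Besides the shell and the picture viewer there is one more tool, called after ">>>" as name(argument=value, ...) on one line, values as JSON. step_arm: Moves the arm, as the interface text tells. Shifts and turns lie within -1 to 1; 1 stands for 60 cm of shift or pi rad of turn. Its arguments: {"type":"object","properties":{"rows":{"type":"array"},"jaw":{"type":"number"},"squeeze":{"type":"number"}},"required":["rows"]}

```bash
mkdir -p pics; ls
python3 - <<'E'
from bench import r,eyes
import cv2,numpy as np
o=r.get_obs();print(o)
a=eyes.grab_frame("scene");b=eyes.grab_frame("side")
cv2.imwrite("pics/scene.png",a[:,:,::-1]);cv2.imwrite("pics/side.png",b[:,:,::-1])
for n in("scene","side","wrist"):print(eyes.camera_info(n))
E
```

```text
pics
{'clock': 0.0, 'joints': array([-1.33311704,  0.47775696,  0.02233391,  1.55645173, -0.01149388,
        1.10928692, -0.0831373 ]), 'qvel': array([ 0.00043672, -0.00089372,  0.0018277 , -0.00085969, -0.00123626,
       -0.00051385, -0.00113844]), 'tau': array([-2.40086956e-04, -5.96471000e+01,  1.60790976e+00, -2.81190044e+01,
        1.24897700e-02,  9.53016628e-03, -6.20962268e-06]), 'tcp_pos': array([0.22859743, 0.63451581, 0.24435439]), 'orientation': array([-5.40429088e-01, -3.09458327e+00,  2.77446566e-03]), 'contact_force': array([-0.67228505,  0.25560827, -0.56391005]), 'moment': array([-0.01749025, -0.02917232, -0.03175003]), 'gripper_force': 0.0, 'grip_width': 0.08522412818765998}
{'mtx': array([[456.98761436,   0.        , 286.30860678],
       [  0.        , 456.98761436, 209.64366628],
       [  0.        ,   0.        ,   1.        ]]), 'k1': 0.03980813051179496, 'extrinsics': array([[-0.12642933,  0.67611119, -0.72587139,  1.2021222 ],
       [ 0.99193939,  0.09242226, -0.08668548,  0.07246099],
       [ 0.00847765, -0.73098001, -0.68234621,  0.8041608 ],
       [
[... 358 characters left out ...]
63177472, -0.57322702],
       [-0.0093378 , -0.84544666, -0.53397823,  0.65383819],
       [ 0.        ,  0.        ,  0.        ,  1.        ]])}
{'mtx': array([[324.1804571 ,   0.        , 278.62412591],
       [  0.        , 324.1804571 , 204.1018636 ],
       [  0.        ,   0.        ,   1.        ]]), 'k1': 0.011412934939093943, 'tool_from_camera': array([[ 6.39240565e-04, -9.60549026e-01, -2.78109978e-01,
         7.04758298e-02],
       [ 9.99999795e-01,  6.25499729e-04,  1.38137004e-04,
         1.21002268e-03],
       [ 4.12703512e-05, -2.78110009e-01,  9.60549229e-01,
        -1.28179439e-01],
       [ 0.00000000e+00,  0.00000000e+00,  0.00000000e+00,
         1.00000000e+00]])}
```

View pics/scene.png

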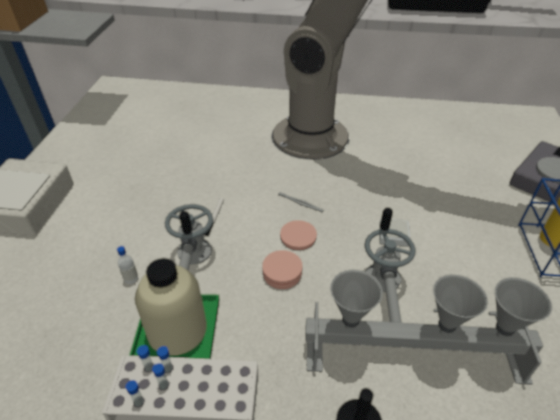

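View pics/side.png

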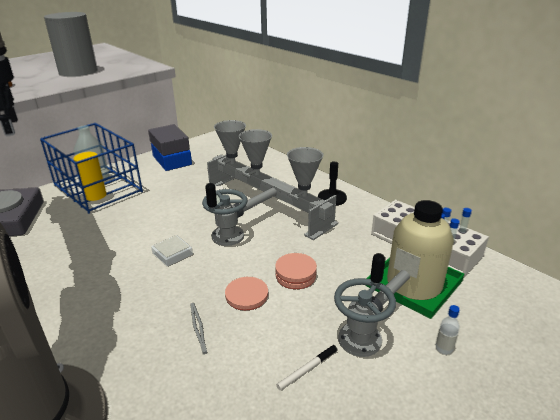

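The scene view shows the funnel valve's wheel near (390,247) with its handle near (387,218). In the side view the wheel is near (225,203) and the handle near (211,194). I'll crop both to read the points more closely.

Run:
```python
import cv2,numpy as np
a=cv2.imread("pics/scene.png")[195:285,345:435];b=cv2.imread("pics/side.png")[170:250,180:270]
a=cv2.resize(a,(400,400),interpolation=cv2.INTER_CUBIC);b=cv2.resize(b,(400,356),interpolation=cv2.INTER_CUBIC)
c=np.zeros((400,800,3),np.uint8);c[:,:400]=a;c[:356,400:]=b;cv2.imwrite("pics/crop.png",c)
```

```text
(no output)
```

View pics/crop.png

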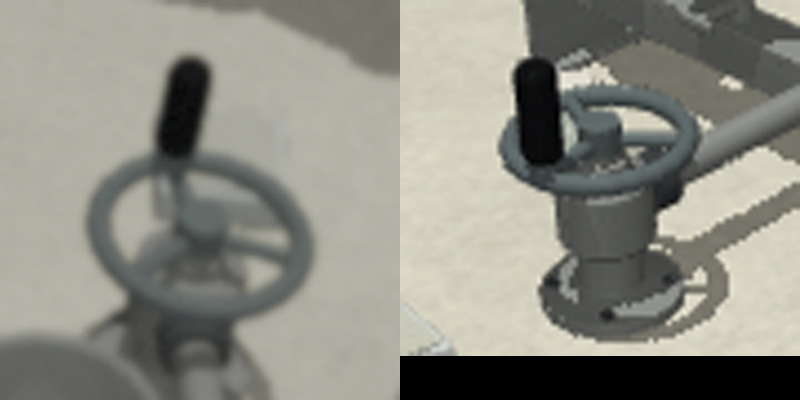

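The crop gives these pixels: handle mid (386.4,219.1) in scene and (211.3,195.0) in side; wheel centre (390,247.9) in scene and (225,201.3) in side.

```bash
cat > h.py <<'E'
import numpy as np,cv2
from bench import r,eyes
from scipy.spatial.transform import Rotation as R
def ray(n,uv,info=None,T=None):
    i=eyes.camera_info(n);K=i["mtx"];T=i.get("extrinsics") if T is None else T
    d=cv2.undistortPoints(np.array([[uv]],float),K,np.array([i["k1"],0,0,0,0.]))[0,0]
    return T[:3,3],T[:3,:3]@np.r_[d,1]
def plane(n,uv,z,T=None):
    o,d=ray(n,uv,T=T);return o+d*(z-o[2])/d[2]
def tri(rs):
    A=0;b=0
    for o,d in rs:
        d=d/np.linalg.norm(d);P=np.eye(3)-np.outer(d,d);A=A+P;b=b+P@o
    return np.linalg.solve(A,b)
def wristT():
    o=r.get_obs();T=np.eye(4);T[:3,:3]=R.from_rotvec(o["orientation"]).as_matrix();T[:3,3]=o["tcp_pos"]
    return T@eyes.camera_info("wrist")["tool_from_camera"]
E
python3 - <<'E'
from h import *
for nm,a,b,z in(("handle",(386.4,219.1),(211.3,195),.1395),("axis",(390,247.9),(225,201.3),.101)):
    print(nm,tri([ray("scene",a),ray("side",b)]),plane("scene",a,z),plane("side",b,z))
o=r.get_obs();print(R.from_rotvec(o["orientation"]).as_matrix().round(3))
E
```

```text
handle [0.49399598 0.19889699 0.13809024] [0.49546021 0.19865469 0.1395    ] [0.49267212 0.19673611 0.1395    ]
axis [0.53762565 0.21117199 0.09849691] [0.5401717  0.21052363 0.101     ] [0.53526804 0.20792438 0.101     ]
[[-0.941  0.339 -0.   ]
 [ 0.339  0.941 -0.002]
 [-0.    -0.002 -1.   ]]
```

>>> step_arm(rows=[[0.032, -0.052, 0, 0, 0, 0], [0.063, -0.104, 0, 0, 0, 0], [0.095, -0.156, 0, 0, 0, 0], [0.126, -0.208, 0, 0, 0, 0], [0.158, -0.26, 0, 0, 0, 0]], jaw=0, squeeze=35)

```text
clock: 0.52
tcp_pos: [0.324, 0.4772, 0.2449]
orientation: [-0.54, -3.095, 0.001]
contact_force: [0.6, 0.1, -0.7]
grip_width: 0.0851
gripper_force: 0.0
```

>>> step_arm(rows=[[0.032, -0.052, 0, 0, 0, 0], [0.063, -0.104, 0, 0, 0, 0], [0.095, -0.156, 0, 0, 0, 0], [0.126, -0.208, 0, 0, 0, 0], [0.158, -0.26, 0, 0, 0, 0]])

```text
clock: 0.93
tcp_pos: [0.4187, 0.3212, 0.2451]
orientation: [-0.54, -3.094, 0.0]
contact_force: [1.1, 0.4, -0.1]
grip_width: 0.0852
gripper_force: 0.0
```

>>> step_arm(rows=[[0.032, -0.052, 0, 0, 0, 0], [0.063, -0.104, 0, 0, 0, 0], [0.095, -0.156, 0, 0, 0, 0], [0.126, -0.207, 0, 0, 0, 0], [0.126, -0.207, 0, 0, 0, 0]])

```text
clock: 1.35
tcp_pos: [0.4974, 0.1908, 0.2454]
orientation: [0.557, 3.09, -0.005]
contact_force: [-0.1, -0.5, 0.0]
grip_width: 0.0851
gripper_force: 0.0
```

Run:
```python
from h import *
T=wristT();np.save("T0.npy",T);print(r.get_obs())
cv2.imwrite("pics/w0.png",eyes.grab_frame("wrist")[:,:,::-1])
```

```text
{'clock': 1.35, 'joints': array([-0.68198414,  0.24300865,  0.23275009,  1.90842795, -0.06169554,
        0.99727284,  0.79202959]), 'qvel': array([-0.05825932, -0.00175385, -0.08245001,  0.00793127, -0.02572141,
        0.0038708 , -0.10592813]), 'tau': array([ -1.30914588, -40.28519869,   0.44940624, -26.43127978,
        -0.4102275 ,  -0.04345234,   1.02585945]), 'tcp_pos': array([0.49738389, 0.1908355 , 0.24537072]), 'orientation': array([ 0.55652193,  3.0896188 , -0.00464357]), 'contact_force': array([-0.07894246, -0.53979959,  0.04569176]), 'moment': array([-0.05019077, -0.01660191,  0.02419879]), 'gripper_force': 0.0, 'grip_width': 0.08509433831884326}
```

View pics/w0.png

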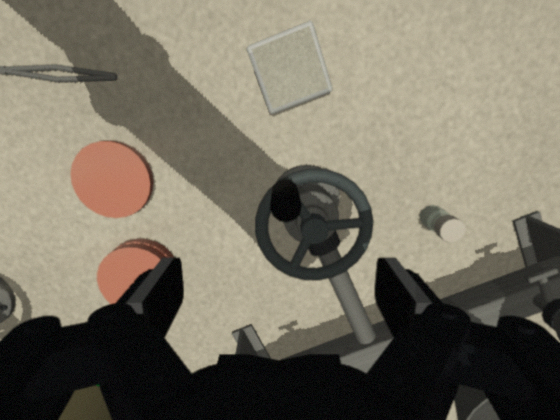

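In the wrist view the wheel centre is at (315,223) and the handle's mid-height is about (286,200).

Run:
```python
from h import *
T=np.load("T0.npy");print(T[:3,3])
print(plane("wrist",(286,200),.1395,T),plane("wrist",(315,223),.101,T))
a=plane("wrist",(286,200),.1395,T)
h=tri([ray("scene",(386.4,219.1)),ray("side",(211.3,195)),ray("wrist",(286,200),T=T)]);c=tri([ray("scene",(390,247.9)),ray("side",(225,201.3)),ray("wrist",(315,223),T=T)])
print(h,c,np.linalg.norm((h-c)[:2]))
print(r.get_obs()["tcp_pos"],r.get_obs()["orientation"])
```

```text
[0.43153087 0.21699044 0.37335417]
[0.494362  0.1988972 0.1395   ] [0.53364728 0.21284276 0.101     ]
[0.49430868 0.19886371 0.13824408] [0.53652492 0.21188925 0.09756661] 0.04418003740423516
[0.49571691 0.19441185 0.24520436] [ 5.52387542e-01  3.09192477e+00 -2.33250329e-03]
```

>>> step_arm(rows=[[0.001, 0.001, -0.04, 0, 0, 0], [0.001, 0.001, -0.08, 0, 0, 0], [0.001, 0.001, -0.12, 0, 0, 0], [0.001, 0.001, -0.155, 0, 0, 0], [0.001, 0.001, -0.177, 0, 0, 0]])

```text
clock: 1.82
tcp_pos: [0.4927, 0.2001, 0.1367]
orientation: [-0.537, -3.092, 0.003]
contact_force: [-0.7, 0.9, -0.2]
grip_width: 0.0854
gripper_force: 0.0
```

>>> step_arm(rows=[[0, 0, 0, 0, 0, 0], [0, 0, 0, 0, 0, 0], [0, 0, 0, 0, 0, 0], [0, 0, 0, 0, 0, 0], [0, 0, 0, 0, 0, 0]], jaw=1, squeeze=35)

```text
clock: 2.23
tcp_pos: [0.495, 0.1997, 0.1402]
orientation: [0.54, 3.094, 0.001]
contact_force: [-2.9, -6.5, 3.7]
grip_width: 0.0256
gripper_force: 3.3
```

>>> step_arm(rows=[[0, 0, 0, 0, 0, 0], [0, 0, 0, 0, 0, 0], [0, 0, 0, 0, 0, 0], [0, 0, 0, 0, 0, 0], [0, 0, 0, 0, 0, 0]])

```text
clock: 2.65
tcp_pos: [0.4948, 0.1994, 0.1402]
orientation: [0.541, 3.094, 0.001]
contact_force: [-2.2, -0.7, 6.6]
grip_width: 0.0208
gripper_force: 34.0
```

Run:
```python
from h import *
o=r.get_obs();print(o["tcp_pos"],o["contact_force"],o["moment"],o["grip_width"],o["gripper_force"])
cv2.imwrite("pics/s1.png",cv2.resize(eyes.grab_frame("side")[120:280,130:330,::-1],(800,600)))
```

```text
[0.49481131 0.199415   0.14016513] [-2.18113602 -0.67571427  6.63350422] [-0.36618802  0.4340093   0.00073401] 0.02077663319434972 33.96100434707478
```

View pics/s1.png

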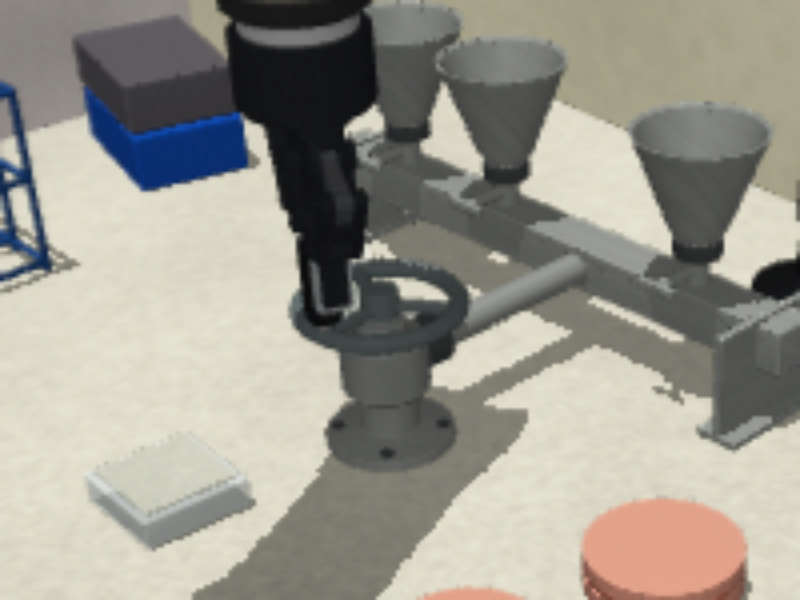

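The gripper holds the handle: 20.8 mm wide, 34 N. Next I need the arc rows.

```bash
cat > arc.py <<'E'
import numpy as np,sys
p,st,n=map(float,sys.argv[1:4])
for k in range(int(n)):
    a=np.radians(p+st*5*k);t=a+np.radians(st)*np.arange(1,6)
    print(round(np.degrees(a),1),[[round(.075*(np.cos(x)-np.cos(a)),4),round(.075*(np.sin(x)-np.sin(a)),4),0,0,0,0] for x in t])
E
python3 arc.py 196.5 6 1;python3 arc.py 226.5 12 6
```

```text
196.5 [[np.float64(0.0026), np.float64(-0.0074), 0, 0, 0, 0], [np.float64(0.006), np.float64(-0.0145), 0, 0, 0, 0], [np.float64(0.0101), np.float64(-0.0212), 0, 0, 0, 0], [np.float64(0.0149), np.float64(-0.0274), 0, 0, 0, 0], [np.float64(0.0203), np.float64(-0.0331), 0, 0, 0, 0]]
226.5 [[np.float64(0.0124), np.float64(-0.0095), 0, 0, 0, 0], [np.float64(0.0266), np.float64(-0.0163), 0, 0, 0, 0], [np.float64(0.0418), np.float64(-0.02), 0, 0, 0, 0], [np.float64(0.0575), np.float64(-0.0204), 0, 0, 0, 0], [np.float64(0.0729), np.float64(-0.0175), 0, 0, 0, 0]]
286.5 [[np.float64(0.0145), np.float64(0.006), 0, 0, 0, 0], [np.float64(0.0274), np.float64(0.0149), 0, 0, 0, 0], [np.float64(0.0382), np.float64(0.0263), 0, 0, 0, 0], [np.float64(0.0464), np.float64(0.0396), 0, 0, 0, 0], [np.float64(0.0516), np.float64(0.0544), 0, 0, 0, 0]]
346.5 [[np.float64(0.002), np.float64(0.0155), 0, 0, 0, 0], [np.float64(0.0008), np.float64(0.0312), 0, 0, 0, 0], [np.float64(-0.0036), np.float64(0.0462), 0, 0, 0, 0], [np.float64(-0.0111), np.float64(0.06), 0, 0, 0, 0], [np.float64(-0.0213), np.float64(0.0719),
[... 160 characters left out ...]
t64(0.02), 0, 0, 0, 0], [np.float64(-0.0575), np.float64(0.0204), 0, 0, 0, 0], [np.float64(-0.0729), np.float64(0.0175), 0, 0, 0, 0]]
466.5 [[np.float64(-0.0145), np.float64(-0.006), 0, 0, 0, 0], [np.float64(-0.0274), np.float64(-0.0149), 0, 0, 0, 0], [np.float64(-0.0382), np.float64(-0.0263), 0, 0, 0, 0], [np.float64(-0.0464), np.float64(-0.0396), 0, 0, 0, 0], [np.float64(-0.0516), np.float64(-0.0544), 0, 0, 0, 0]]
526.5 [[np.float64(-0.002), np.float64(-0.0155), 0, 0, 0, 0], [np.float64(-0.0008), np.float64(-0.0312), 0, 0, 0, 0], [np.float64(0.0036), np.float64(-0.0462), 0, 0, 0, 0], [np.float64(0.0111), np.float64(-0.06), 0, 0, 0, 0], [np.float64(0.0213), np.float64(-0.0719), 0, 0, 0, 0]]
```

>>> step_arm(rows=[[0.0026, -0.0074, 0, 0, 0, 0], [0.006, -0.0145, 0, 0, 0, 0], [0.0101, -0.0212, 0, 0, 0, 0], [0.0149, -0.0274, 0, 0, 0, 0], [0.0203, -0.0331, 0, 0, 0, 0]])

```text
clock: 3.12
tcp_pos: [0.5052, 0.1788, 0.1401]
orientation: [-0.54, -3.091, 0.002]
contact_force: [-8.5, -4.6, 12.0]
grip_width: 0.0211
gripper_force: 34.8
```

>>> step_arm(rows=[[0.0124, -0.0095, 0, 0, 0, 0], [0.0266, -0.0163, 0, 0, 0, 0], [0.0418, -0.02, 0, 0, 0, 0], [0.0575, -0.0204, 0, 0, 0, 0], [0.0729, -0.0175, 0, 0, 0, 0]])

```text
clock: 3.53
tcp_pos: [0.5513, 0.1651, 0.1402]
orientation: [0.546, 3.093, -0.005]
contact_force: [-1.1, -7.1, 5.5]
grip_width: 0.0206
gripper_force: 34.2
```

>>> step_arm(rows=[[0.0145, 0.006, 0, 0, 0, 0], [0.0274, 0.0149, 0, 0, 0, 0], [0.0382, 0.0263, 0, 0, 0, 0], [0.0464, 0.0396, 0, 0, 0, 0], [0.0516, 0.0544, 0, 0, 0, 0]])

```text
clock: 3.95
tcp_pos: [0.5832, 0.2005, 0.1402]
orientation: [0.544, 3.092, -0.0]
contact_force: [-0.1, -3.2, 5.4]
grip_width: 0.0212
gripper_force: 34.4
```

>>> step_arm(rows=[[0.002, 0.0155, 0, 0, 0, 0], [0.0008, 0.0312, 0, 0, 0, 0], [-0.0036, 0.0462, 0, 0, 0, 0], [-0.0111, 0.06, 0, 0, 0, 0], [-0.0213, 0.0719, 0, 0, 0, 0]])

```text
clock: 4.37
tcp_pos: [0.5676, 0.2434, 0.14]
orientation: [-0.541, -3.092, 0.005]
contact_force: [-5.9, -11.4, 15.5]
grip_width: 0.0209
gripper_force: 35.4
```

Run:
```python
from h import *
o=r.get_obs();p=o["tcp_pos"];print(p,o["contact_force"])
P=np.array([[.4948,.1994],[.5052,.1788],[.5513,.1651],p[:2]])
from scipy.optimize import least_squares as L
s=L(lambda c:np.hypot(*(P-c).T)-.045,[.5379,.21]);print(s.x,s.fun)
d=P-s.x;print(np.degrees(np.arctan2(d[:,1],d[:,0])))
```

```text
[0.56757333 0.24342521 0.14002694] [ -5.9107825  -11.41122859  15.51456975]
[0.53900145 0.20848382] [ 1.25204482e-04 -1.48126473e-05  9.33447735e-05  1.35940025e-04]
[-168.386865   -138.71099005  -74.17290058   50.72683903]
```

```bash
cat > arc.py <<'E'
import numpy as np,sys
C=np.array([.539,.2085])
# args: base x y, start deg, step, ncalls
bx,by,p,st,n=map(float,sys.argv[1:6]);B=np.array([bx,by])
for k in range(int(n)):
    t=np.radians(p+st*(5*k+np.arange(1,6)));Q=C+.045*np.c_[np.cos(t),np.sin(t)]
    print("to",p+st*5*(k+1),[[float(v) for v in q]+[0]*4 for q in ((Q-B)/.6).round(4)]);B=Q[-1]
print(B.round(4))
E
python3 arc.py .5685 .2443 408 12 3
```

```text
to 468.0 [[-0.0117, 0.0053, 0, 0, 0, 0], [-0.026, 0.0117, 0, 0, 0, 0], [-0.0413, 0.0149, 0, 0, 0, 0], [-0.057, 0.0149, 0, 0, 0, 0], [-0.0723, 0.0117, 0, 0, 0, 0]]
to 528.0 [[-0.0143, -0.0064, 0, 0, 0, 0], [-0.027, -0.0156, 0, 0, 0, 0], [-0.0375, -0.0272, 0, 0, 0, 0], [-0.0453, -0.0408, 0, 0, 0, 0], [-0.0502, -0.0557, 0, 0, 0, 0]]
to 588.0 [[-0.0016, -0.0156, 0, 0, 0, 0], [0.0, -0.0312, 0, 0, 0, 0], [0.0048, -0.0461, 0, 0, 0, 0], [0.0127, -0.0597, 0, 0, 0, 0], [0.0232, -0.0713, 0, 0, 0, 0]]
[0.5089 0.1751]
```

>>> step_arm(rows=[[-0.0117, 0.0053, 0.0015, 0, 0, 0], [-0.026, 0.0117, 0.0015, 0, 0, 0], [-0.0413, 0.0149, 0.0015, 0, 0, 0], [-0.057, 0.0149, 0.0015, 0, 0, 0], [-0.0723, 0.0117, 0.0015, 0, 0, 0]])

```text
clock: 4.78
tcp_pos: [0.5256, 0.2515, 0.1403]
orientation: [0.54, 3.093, -0.001]
contact_force: [4.8, -5.9, 0.4]
grip_width: 0.0211
gripper_force: 34.6
```

>>> step_arm(rows=[[-0.0143, -0.0064, 0, 0, 0, 0], [-0.027, -0.0156, 0, 0, 0, 0], [-0.0375, -0.0272, 0, 0, 0, 0], [-0.0453, -0.0408, 0, 0, 0, 0], [-0.0502, -0.0557, 0, 0, 0, 0]])

```text
clock: 5.2
tcp_pos: [0.4953, 0.22, 0.1403]
orientation: [0.538, 3.093, 0.004]
contact_force: [4.9, 1.5, -4.0]
grip_width: 0.0205
gripper_force: 34.5
```

>>> step_arm(rows=[[-0.0016, -0.0156, 0, 0, 0, 0], [0.0, -0.0312, 0, 0, 0, 0], [0.0048, -0.0461, 0, 0, 0, 0], [0.0127, -0.0597, 0, 0, 0, 0], [0.0232, -0.0713, 0, 0, 0, 0]])

```text
clock: 5.62
tcp_pos: [0.5088, 0.1748, 0.1402]
orientation: [-0.54, -3.093, 0.001]
contact_force: [-1.6, 2.1, 3.7]
grip_width: 0.0209
gripper_force: 35.2
```

```bash
python3 arc.py .5089 .1751 588 4 18
```

```text
to 608.0 [[0.004, -0.0034, 0, 0, 0, 0], [0.0082, -0.0065, 0, 0, 0, 0], [0.0127, -0.0093, 0, 0, 0, 0], [0.0173, -0.0117, 0, 0, 0, 0], [0.0221, -0.0139, 0, 0, 0, 0]]
to 628.0 [[0.0049, -0.0018, 0, 0, 0, 0], [0.01, -0.0032, 0, 0, 0, 0], [0.0151, -0.0043, 0, 0, 0, 0], [0.0203, -0.0051, 0, 0, 0, 0], [0.0255, -0.0054, 0, 0, 0, 0]]
to 648.0 [[0.0052, 0.0, 0, 0, 0, 0], [0.0105, 0.0004, 0, 0, 0, 0], [0.0156, 0.0011, 0, 0, 0, 0], [0.0208, 0.0022, 0, 0, 0, 0], [0.0258, 0.0036, 0, 0, 0, 0]]
to 668.0 [[0.0049, 0.0018, 0, 0, 0, 0], [0.0097, 0.0039, 0, 0, 0, 0], [0.0143, 0.0064, 0, 0, 0, 0], [0.0188, 0.0092, 0, 0, 0, 0], [0.023, 0.0122, 0, 0, 0, 0]]
to 688.0 [[0.004, 0.0034, 0, 0, 0, 0], [0.0078, 0.007, 0, 0, 0, 0], [0.0113, 0.0109, 0, 0, 0, 0], [0.0145, 0.015, 0, 0, 0, 0], [0.0174, 0.0194, 0, 0, 0, 0]]
to 708.0 [[0.0026, 0.0045, 0, 0, 0, 0], [0.0049, 0.0092, 0, 0, 0, 0], [0.0069, 0.0141, 0, 0, 0, 0], [0.0085, 0.0191, 0, 0, 0, 0], [0.0098, 0.0242, 0, 0, 0, 0]]
to 728.0 [[0.0009, 0.0052, 0, 0, 0, 0], [0.0015, 0.0104, 0, 0, 0, 0], [0.0016, 0.0156, 0, 0, 0, 0], [0.0015, 0.0208, 0, 0, 0, 0], [0.0009, 0
[... 1156 characters left out ...]
0194, 0, 0, 0, 0]]
to 888.0 [[-0.0026, -0.0045, 0, 0, 0, 0], [-0.0049, -0.0092, 0, 0, 0, 0], [-0.0069, -0.0141, 0, 0, 0, 0], [-0.0085, -0.0191, 0, 0, 0, 0], [-0.0098, -0.0242, 0, 0, 0, 0]]
to 908.0 [[-0.0009, -0.0052, 0, 0, 0, 0], [-0.0015, -0.0104, 0, 0, 0, 0], [-0.0016, -0.0156, 0, 0, 0, 0], [-0.0015, -0.0208, 0, 0, 0, 0], [-0.0009, -0.026, 0, 0, 0, 0]]
to 928.0 [[0.0009, -0.0052, 0, 0, 0, 0], [0.0022, -0.0102, 0, 0, 0, 0], [0.0038, -0.0152, 0, 0, 0, 0], [0.0058, -0.0201, 0, 0, 0, 0], [0.008, -0.0248, 0, 0, 0, 0]]
to 948.0 [[0.0026, -0.0045, 0, 0, 0, 0], [0.0055, -0.0089, 0, 0, 0, 0], [0.0088, -0.013, 0, 0, 0, 0], [0.0123, -0.0169, 0, 0, 0, 0], [0.016, -0.0205, 0, 0, 0, 0]]
[0.5089 0.1751]
```

>>> step_arm(rows=[[0.004, -0.0034, 0, 0, 0, 0], [0.0082, -0.0065, 0, 0, 0, 0], [0.0127, -0.0093, 0, 0, 0, 0], [0.0173, -0.0117, 0, 0, 0, 0], [0.0221, -0.0139, 0, 0, 0, 0]])

```text
clock: 6.03
tcp_pos: [0.5224, 0.1664, 0.1401]
orientation: [-0.542, -3.094, 0.002]
contact_force: [-2.0, -0.8, 6.6]
grip_width: 0.0206
gripper_force: 35.5
```

>>> step_arm(rows=[[0.0049, -0.0018, 0, 0, 0, 0], [0.01, -0.0032, 0, 0, 0, 0], [0.0151, -0.0043, 0, 0, 0, 0], [0.0203, -0.0051, 0, 0, 0, 0], [0.0255, -0.0054, 0, 0, 0, 0]])

```text
clock: 6.45
tcp_pos: [0.538, 0.1632, 0.1402]
orientation: [-0.542, -3.094, 0.001]
contact_force: [-1.6, -0.6, 6.0]
grip_width: 0.0207
gripper_force: 35.4
```

Forces are low, about 2 N of drag. I'll go on in 20° calls.

>>> step_arm(rows=[[0.0052, 0.0, 0, 0, 0, 0], [0.0105, 0.0004, 0, 0, 0, 0], [0.0156, 0.0011, 0, 0, 0, 0], [0.0208, 0.0022, 0, 0, 0, 0], [0.0258, 0.0036, 0, 0, 0, 0]])

```text
clock: 6.87
tcp_pos: [0.5534, 0.1656, 0.1402]
orientation: [-0.541, -3.094, 0.001]
contact_force: [-2.0, 0.3, 6.4]
grip_width: 0.0213
gripper_force: 35.4
```

>>> step_arm(rows=[[0.0049, 0.0018, 0, 0, 0, 0], [0.0097, 0.0039, 0, 0, 0, 0], [0.0143, 0.0064, 0, 0, 0, 0], [0.0188, 0.0092, 0, 0, 0, 0], [0.023, 0.0122, 0, 0, 0, 0]])

```text
clock: 7.28
tcp_pos: [0.5671, 0.1731, 0.1402]
orientation: [-0.541, -3.094, 0.001]
contact_force: [-4.7, 0.6, 6.1]
grip_width: 0.0206
gripper_force: 35.4
```

>>> step_arm(rows=[[0.004, 0.0034, 0, 0, 0, 0], [0.0078, 0.007, 0, 0, 0, 0], [0.0113, 0.0109, 0, 0, 0, 0], [0.0145, 0.015, 0, 0, 0, 0], [0.0174, 0.0194, 0, 0, 0, 0]])

```text
clock: 7.7
tcp_pos: [0.5774, 0.1847, 0.1402]
orientation: [-0.541, -3.094, 0.001]
contact_force: [-3.5, -0.4, 7.6]
grip_width: 0.0212
gripper_force: 35.4
```

>>> step_arm(rows=[[0.0026, 0.0045, 0, 0, 0, 0], [0.0049, 0.0092, 0, 0, 0, 0], [0.0069, 0.0141, 0, 0, 0, 0], [0.0085, 0.0191, 0, 0, 0, 0], [0.0098, 0.0242, 0, 0, 0, 0]])

```text
clock: 8.12
tcp_pos: [0.5831, 0.1989, 0.1402]
orientation: [-0.541, -3.093, 0.002]
contact_force: [-3.8, -1.5, 8.1]
grip_width: 0.0211
gripper_force: 35.5
```

>>> step_arm(rows=[[0.0009, 0.0052, 0, 0, 0, 0], [0.0015, 0.0104, 0, 0, 0, 0], [0.0016, 0.0156, 0, 0, 0, 0], [0.0015, 0.0208, 0, 0, 0, 0], [0.0009, 0.026, 0, 0, 0, 0]])

```text
clock: 8.53
tcp_pos: [0.5837, 0.214, 0.1402]
orientation: [-0.542, -3.093, 0.003]
contact_force: [-3.7, -2.3, 8.6]
grip_width: 0.0208
gripper_force: 35.5
```

>>> step_arm(rows=[[-0.0009, 0.0052, 0, 0, 0, 0], [-0.0022, 0.0102, 0, 0, 0, 0], [-0.0038, 0.0152, 0, 0, 0, 0], [-0.0058, 0.0201, 0, 0, 0, 0], [-0.008, 0.0248, 0, 0, 0, 0]])

```text
clock: 8.95
tcp_pos: [0.5793, 0.2283, 0.1402]
orientation: [-0.543, -3.094, 0.004]
contact_force: [-3.1, -3.5, 7.9]
grip_width: 0.021
gripper_force: 35.5
```

>>> step_arm(rows=[[-0.0026, 0.0045, 0, 0, 0, 0], [-0.0055, 0.0089, 0, 0, 0, 0], [-0.0088, 0.013, 0, 0, 0, 0], [-0.0123, 0.0169, 0, 0, 0, 0], [-0.016, 0.0205, 0, 0, 0, 0]])

```text
clock: 9.37
tcp_pos: [0.5774, 0.231, 0.1405]
orientation: [0.552, 3.079, -0.014]
contact_force: [23.8, -24.5, -6.3]
grip_width: 0.0207
gripper_force: 34.6
```

The stop is met at a handle angle of about 750.4° (30.4°), with 34 N tangential, after 1.55 turns. Next I back off to about 660.4°.

```bash
python3 arc.py .5691 .2419 768 -4 1;python3 arc.py .5776 .2313 748 -8.76 2
```

```text
to 748.0 [[0.0038, -0.0036, 0, 0, 0, 0], [0.0073, -0.0075, 0, 0, 0, 0], [0.0105, -0.0116, 0, 0, 0, 0], [0.0134, -0.0159, 0, 0, 0, 0], [0.0161, -0.0205, 0, 0, 0, 0]]
[0.5787 0.2296]
to 704.2 [[0.0065, -0.0133, 0, 0, 0, 0], [0.0094, -0.0244, 0, 0, 0, 0], [0.0106, -0.0357, 0, 0, 0, 0], [0.0101, -0.0472, 0, 0, 0, 0], [0.0078, -0.0584, 0, 0, 0, 0]]
to 660.4 [[-0.004, -0.0108, 0, 0, 0, 0], [-0.0095, -0.0208, 0, 0, 0, 0], [-0.0165, -0.0298, 0, 0, 0, 0], [-0.0248, -0.0377, 0, 0, 0, 0], [-0.0342, -0.0443, 0, 0, 0, 0]]
[0.5618 0.1697]
```

>>> step_arm(rows=[[0.0038, -0.0036, 0, 0, 0, 0], [0.0073, -0.0075, 0, 0, 0, 0], [0.0105, -0.0116, 0, 0, 0, 0], [0.0134, -0.0159, 0, 0, 0, 0], [0.0161, -0.0205, 0, 0, 0, 0]])

```text
clock: 9.78
tcp_pos: [0.5789, 0.2291, 0.1401]
orientation: [-0.542, -3.093, 0.002]
contact_force: [-5.3, -0.2, 7.7]
grip_width: 0.0208
gripper_force: 36.0
```

>>> step_arm(rows=[[0.0047, -0.0105, 0, 0, 0, 0], [0.0076, -0.0216, 0, 0, 0, 0], [0.0088, -0.0329, 0, 0, 0, 0], [0.0083, -0.0444, 0, 0, 0, 0], [0.006, -0.0556, 0, 0, 0, 0]])

```text
clock: 10.2
tcp_pos: [0.5827, 0.1975, 0.1402]
orientation: [-0.539, -3.094, -0.002]
contact_force: [-1.4, 3.5, 4.9]
grip_width: 0.0211
gripper_force: 35.8
```

>>> step_arm(rows=[[-0.004, -0.0108, 0, 0, 0, 0], [-0.0095, -0.0208, 0, 0, 0, 0], [-0.0165, -0.0298, 0, 0, 0, 0], [-0.0248, -0.0377, 0, 0, 0, 0], [-0.0342, -0.0443, 0, 0, 0, 0]])

```text
clock: 10.62
tcp_pos: [0.5624, 0.1697, 0.1402]
orientation: [0.541, 3.093, 0.001]
contact_force: [0.4, 3.4, 3.0]
grip_width: 0.021
gripper_force: 35.6
```

>>> step_arm(rows=[[0, 0, 0, 0, 0, 0], [0, 0, 0, 0, 0, 0], [0, 0, 0, 0, 0, 0], [0, 0, 0, 0, 0, 0]])

```text
clock: 10.95
tcp_pos: [0.5613, 0.1691, 0.1402]
orientation: [-0.541, -3.094, 0.002]
contact_force: [-1.2, 0.3, 7.8]
grip_width: 0.0211
gripper_force: 36.0
```

>>> step_arm(rows=[[0, 0, 0, 0, 0, 0], [0, 0, 0, 0, 0, 0], [0, 0, 0, 0, 0, 0], [0, 0, 0, 0, 0, 0], [0, 0, 0, 0, 0, 0]], jaw=0)

```text
clock: 11.37
tcp_pos: [0.5619, 0.17, 0.1397]
orientation: [-0.541, -3.094, 0.001]
contact_force: [0.1, -0.0, 0.2]
grip_width: 0.0796
gripper_force: 0.0
```

>>> step_arm(rows=[[0, 0, 0, 0, 0, 0], [0, 0, 0, 0, 0, 0], [0, 0, 0.03, 0, 0, 0], [0, 0, 0.065, 0, 0, 0], [0, 0, 0.1, 0, 0, 0]])

```text
clock: 11.78
tcp_pos: [0.5617, 0.1701, 0.2003]
orientation: [-0.54, -3.094, 0.002]
contact_force: [-0.3, -0.0, -0.2]
grip_width: 0.0856
gripper_force: 0.0
```

>>> step_arm(rows=[[0, 0, 0.05, 0, 0, 0], [0, 0, 0.1, 0, 0, 0], [0, 0, 0.13, 0, 0, 0], [0, 0, 0.13, 0, 0, 0], [0, 0, 0.13, 0, 0, 0]])

```text
clock: 12.2
tcp_pos: [0.5626, 0.1705, 0.2791]
orientation: [0.54, 3.093, 0.002]
contact_force: [-0.7, 0.1, -0.3]
grip_width: 0.0853
gripper_force: 0.0
```

Run:
```python
from h import *
T=wristT();np.save("T1.npy",T);print(r.get_obs()["tcp_pos"],r.get_obs()["contact_force"])
cv2.imwrite("pics/w1.png",eyes.grab_frame("wrist")[:,:,::-1])
i=eyes.camera_info("wrist")
for z,a in((.1395,-60.5),(.1395,-40),(.1395,-80)):
    p=np.r_[.539+.045*np.cos(np.radians(a)),.2085+.045*np.sin(np.radians(a)),z]
    q=np.linalg.inv(T)@np.r_[p,1];u=q[:2]/q[2];u*=1+i["k1"]*(u@u);print(a,(i["mtx"]@np.r_[u,1])[:2])
```

```text
[0.56264802 0.17045779 0.27906569] [-0.6623305   0.14183796 -0.3089878 ]
-60.5 [275.03890723 194.75680204]
-40 [291.12278793 203.89503717]
-80 [263.48041451 181.25083019]
```

View pics/w1.png

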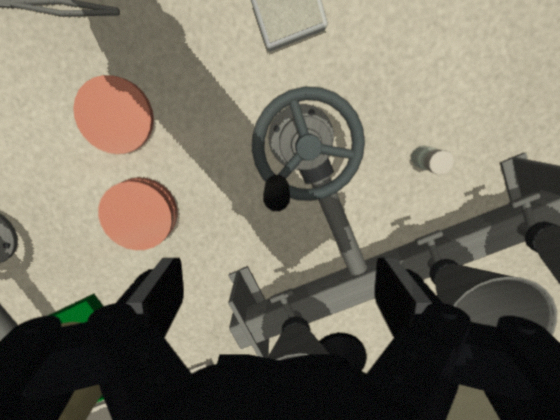

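The handle now sits at (276,193), against (275,195) predicted for a 90.9° back-off. The gripper is clear of it and touches nothing, so I'm handing in.

```bash
python3 -c "
from bench import r
print(r.hand_in())"
```

```text
the job is handed in; nothing more can be done
None
```

I opened the funnel valve counterclockwise about 1.55 turns to its hard stop, backed it off about 91° clockwise, let go, and handed the job in at about 12 s without going near the drain valve.

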